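Close up the battery carrier: seat the cells, hold the cover over its posts

ROBOT

A 6-joint arm with a two-finger parallel gripper is mounted at the origin on a cart in front of the work surface, level with it; the furniture and walls round the work are solid. World frame = base frame: x ahead of the robot, y to its left, z up, the work surface at z = 0. Lengths are in mm, angles in rad, forces in N, time in s.
With the tool pointing down it reaches from about 350 to 875 mm from the base axis. Payload 4.2 kg.
Tool frame: the origin (TCP) lies at the very end of the fingers, on their centre line; the grasp point (between the pads) lies 19 mm behind it; z points along the fingers, y is the line along which they close (so a half turn about z gives the same grasp; the last joint's range is limited). The gripper opens to 85 mm and grips with 20 to 120 N. Pads are 22 mm wide; open, the fingers measure 114 mm over their backs; the gripper's body (76 mm by 85 mm) begins 54 mm behind the grasp point. The pads swing forward as they close: fully open they stand 13 mm farther back than shut.
Start: joints at [1.56, 0.385, 0.008, 0, -1.194, -0.259], TCP at [166.555, 602.378, 231.312] pointing down, gripper open.
Joint ranges: [-3.14, 3.14], [-1.21, 2.06], [-1.07, 1.41], [-3.16, 2.05], [-2.99, -0.16], [-3.1, 3.1]. Speed limits (rad/s): [2.79, 2.79, 3.14, 3.14, 3.14, 3.14].

INTERFACE

Orientations are given as a unit quaternion [x, y, z, w].
In Python, from bench import arm, optics gives the robot as it stands. The module is installed in compiled form; this text tells all that it offers.
- The arm moves only by the tool step_arm, never from a script. Its argument "motion" is a list of rows, each an object with "dr": the turn, a rotation vector about the tool's x, y, z in units of 8 degrees (1.0 is 8 degrees), a list of three; "slide": the shift along the tool's x, y, z in mm, a list of three; "jaw": the finger opening in mm, from 0 to 85.4. A call has exactly 8 rows; each row is the pose to reach, as a shift and turn from the pose commanded when the call began, along the tool's axes at that moment; what a row does not reach only later rows make up. A row lasts 1/8 s, in which the tool goes at most 62.5 mm and 10.7 degrees, less where a joint would pass 70% of its speed; a pose out of reach is approached as far as the arm can. A call with a gripper value outside its range is refused whole. The fingers move at their own pace and stop on an object; the grip force is fixed at half the most. Time passes only in rows, so rows that repeat a pose let the fingers close, or fill a call up. It gives the time, the measured TCP pose, the force, the opening and the grip force at its end, in the units of the state.
- arm.read_state(): the state, without advancing time (a new reading comes with each control period).
- optics.get_image(name): name is "scene" or "top" or "wrist"; returns the picture (420x560x3 uint8, blue, green, red); there is no depth.
- optics.camera_info(name): a dict with "camera_matrix" (3x3 intrinsics, pixels), "view" (4x4, takes a point from world to camera coordinates); the wrist camera has in their place "T_tool_cam" (4x4, takes a point from camera to tool coordinates, whose origin is the TCP and whose axes are the flange's). Camera axes: x right, y up, looking along -z (the intrinsics and any distortion apply to the point x, -y, -z); pixel columns grow to the right and rows downward; lengths in mm; the calibration is good to about 2 mm. A picture is of the moment at which its call begins: read the wrist's pose just before it. camera_info takes no time and is no camera call.
- arm.job_done(): hands the job in; it is judged then, once.
The state is a dict: "clock": time; "joints": joint angles; "joint_vel": joint speeds; "joint_efforts": joint torques, N m; "position": TCP position; "ee_rot": TCP orientation; "contact_force": force on the tool from outside, world axes, zero at the start; "wrist_torque": the same for the moment, N m; "gripper_width": finger opening in mm; "grasp_force": force on a finger pad.
Only numpy, scipy, OpenCV 4.12 (cv2) and the standard library are available. Lean on these libraries where they do the work, as an engineer would, in place of code of your own. Each camera call takes 0.05 s, during which the arm holds its last target. There are 200 camera calls.

TASK

Push the three nine-volt batteries fully home in the carrier, right up against the contact block, so that their ends stand in an even row flush with the carrier's front edge. Then pick up the cover plate by its handle and hold it level about a centimetre above the four brass posts, touching nothing, with the red and black terminals at the contact-block end and every hole of the plate centred over the threaded hole below it, so that I can start the screws. Finish while still holding it there: do not lower it or let go, and do not disturb the other things on the bench.

Things in the scene. Friction and masses are not known exactly. Their poses are not given: they have to be found in the camera images.
- carrier: Open battery carrier, fixed on the bench: grey plate 100 (x) x 150 (y) mm, upper face 10 mm above the bench; four brass posts 13 mm thick near its corners, tops at 48 mm; three bays along x, 28 mm wide, open at the plate's front edge (x = -50 mm), ending at a black contact block. Origin: plate centre at bench height; x points from the open front to the block (away from the robot), y left, z up.
- battery_1_centre (a point): Centre of the case of the nine-volt battery in the left bay. It lies flat: dark case 46 mm long along the bay (carrier x), 26 wide, 18 high, underside 10 mm above the bench, terminals (3 mm more) towards the contact block. Slides easily (under 1 N). At the start it sticks out 6 to 18 mm over the plate's front edge. Its point axes are not the carrier's.
- battery_2_centre (a point): The same for the middle bay (carrier y = 0). The mid-lines of the bays lie at carrier y = +32 (battery_1), 0 and -32 mm; ribs 12 mm high part them. When home, a battery is stopped by the contact block (face at carrier x = -4 mm, 22 mm high above the plate) with its centre at carrier x = -27 mm, 19 mm above the bench, and its outer end is flush with the plate's front edge.
- battery_3_centre (a point): The same for the battery in the right bay (carrier y = -32 mm).
- cover: Loose aluminium cover plate lying flat on the bench: 100 (x) x 150 (y) x 4 mm, about 0.28 kg, four 11 mm holes, a black bow handle along y over the middle, a red (+y) and a black (-y) terminal 21 mm tall near its +x edge (x = 34, y = +-30 mm). Origin: centre of its underside, z up. To fit, its axes agree with the carrier's and its origin lies over the carrier's.
- cover_grip (a point): Centre of the handle bar of the cover, 36 mm above the cover's underside, over the cover's origin. The bar runs along the cover's y, is 12 mm wide (along the cover's x) and 12 mm high, 72 mm free between its legs, and leaves 26 mm free under it above the plate; axes as the cover's.
- screwdriver: Red and black screwdriver lying on the green mat; leave alone.
- calliper: Digital calliper lying at the right front; leave alone.
- flux_tin: Flat round tin with a yellow lid behind the work; leave alone.
- spare_board: Small green circuit board behind the work; leave alone.
- fuse_carton: Small white carton behind the work; leave alone.
- pliers: Flat-nose pliers on the green mat; leave alone.
- marker: Red marker pen on the green mat; leave alone.
- mouse: Computer mouse at the far right; leave alone.
- post_1 (a point): Mouth of the 5 mm threaded hole in the top of the left front (carrier/cover x = -38, y = +62 mm) brass post, 48 mm above the bench.
- cover_hole_1 (a point): Centre of the 11 mm hole at the left front (carrier/cover x = -38, y = +62 mm) of the cover, at its underside; belongs over post_1.
- post_2 (a point): Mouth of the 5 mm threaded hole in the top of the right front (x = -38, y = -62 mm) brass post, 48 mm above the bench.
- cover_hole_2 (a point): Centre of the 11 mm hole at the right front (x = -38, y = -62 mm) of the cover, at its underside; belongs over post_2.
- post_3 (a point): Mouth of the 5 mm threaded hole in the top of the left rear, contact-block end (x = +38, y = +62 mm) brass post, 48 mm above the bench.
- cover_hole_3 (a point): Centre of the 11 mm hole at the left rear, contact-block end (x = +38, y = +62 mm) of the cover, at its underside; belongs over post_3.
- post_4 (a point): Mouth of the 5 mm threaded hole in the top of the right rear (x = +38, y = -62 mm) brass post, 48 mm above the bench.
- cover_hole_4 (a point): Centre of the 11 mm hole at the right rear (x = +38, y = -62 mm) of the cover, at its underside; belongs over post_4.

How it is judged:
By the outcome, as a careful person would: the job done as asked, in the order asked, and still so for the second after the job is handed in, while the arm keeps its last pose, push and grip.
It also fails if it takes over 61 s, if anything falls off the work surface, if the arm or the gripper's body presses on something with over 40 N, if the wrist force passes 120 N, or if a joint passes its speed limit or range.

## Working session

There is one attempt and no reset: what is moved stays moved. The work goes in short steps, Python scripts to look and compute and a tool call to move; the robot and the scene stay as the last step left them, time stands still between calls to the robot, and variables do not carry over. Pictures are saved under pics/ and viewed, at most 14 in all, crops included, and the job is handed in when it is done.

Besides the shell and the picture viewer there is one more tool, called after ">>>" by a JSON object that holds its "api" and its "payload", one argument or row to a line. step_arm: Moves the arm, as the interface text tells. Its arguments: {"type":"object","properties":{"motion":{"type":"array","items":{"type":"object","properties":{"dr":{"type":"array","items":{"type":"number"}},"slide":{"type":"array","items":{"type":"number"}},"jaw":{"type":"number"}}}}},"required":["motion"]}

```bash
mkdir -p pics
python3 - <<'E'
from bench import arm, optics
import cv2,numpy as np
np.set_printoptions(suppress=True,precision=3)
s=arm.read_state();print(s)
for n in("scene","top","wrist"):
    i=optics.get_image(n);cv2.imwrite(f"pics/{n}0.png",i);print(n,optics.camera_info(n))
E
```

```text
{'clock': 0.0, 'joints': array([ 1.56 ,  0.386,  0.007, -0.001, -1.194, -0.259]), 'joint_vel': array([ 0.   , -0.   ,  0.   ,  0.001,  0.001, -0.001]), 'joint_efforts': array([ -0.   , -39.229,  18.84 ,   4.186,  -0.005,  -0.   ]), 'position': array([166.41 , 601.828, 230.21 ]), 'ee_rot': array([ 0.991, -0.135, -0.   ,  0.001]), 'contact_force': array([0.904, 0.336, 0.012]), 'wrist_torque': array([-0.014, -0.041, -0.015]), 'grasp_force': 0.0, 'gripper_width': 85.47859928668389}
scene {'camera_matrix': array([[434.448,   0.   , 271.046],
       [  0.   , 434.448, 207.978],
       [  0.   ,   0.   ,   1.   ]]), 'view': array([[   -0.873,    -0.488,     0.015,   515.707],
       [    0.249,    -0.418,     0.874,  -178.584],
       [   -0.42 ,     0.766,     0.486, -1140.42 ],
       [    0.   ,     0.   ,     0.   ,     1.   ]])}
top {'camera_matrix': array([[383.924,   0.   , 278.881],
       [  0.   , 383.924, 211.429],
       [  0.   ,   0.   ,   1.   ]]), 'view': array([[    0.027,    -0.999,     0.022,    -1.205],
       [    0.981,     0.031,     0.189,  -604.119],
       [   -0.19 ,     0.016,     0.982, -1294.375],
       [    0.   ,     0.   ,     0.   ,     1.   ]])}
wrist {'camera_matrix': array([[329.256,   0.   , 278.047],
       [  0.   , 329.256, 211.041],
       [  0.   ,   0.   ,   1.   ]]), 'T_tool_cam': array([[  -0.   ,    0.963,    0.27 ,   67.784],
       [   1.   ,    0.   ,   -0.   ,   -0.098],
       [  -0.   ,    0.27 ,   -0.963, -142.169],
       [   0.   ,    0.   ,    0.   ,    1.   ]])}
```

View pics/top0.png

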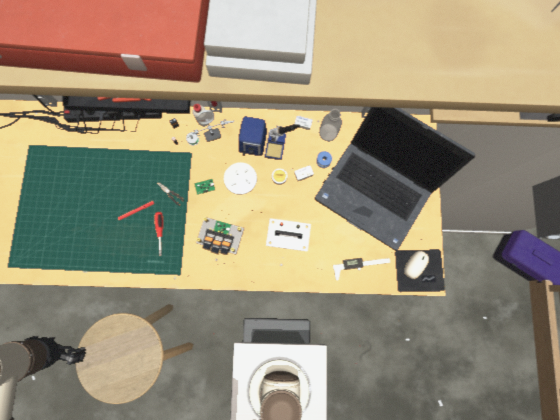

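View pics/scene0.png

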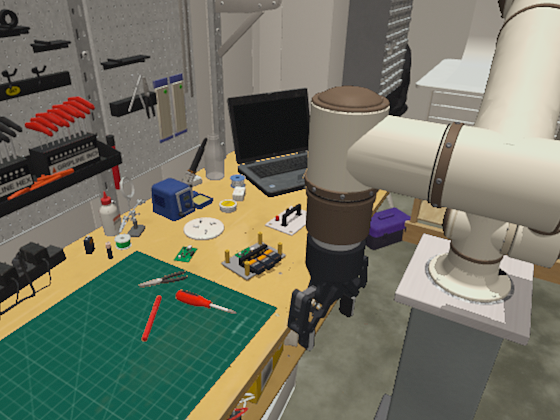

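```bash
cat > h.py <<'E'
from bench import arm, optics
import cv2, numpy as np
from scipy.spatial.transform import Rotation as R
np.set_printoptions(suppress=True,precision=2)
def cam(name,st=None):
    c=optics.camera_info(name)
    if name!="wrist": M=np.linalg.inv(c["view"])
    else:
        T=np.eye(4);T[:3,:3]=R.from_quat(st["ee_rot"]).as_matrix();T[:3,3]=st["position"];M=T@c["T_tool_cam"]
    return c["camera_matrix"],M
def ray(uv,K,M):
    d=np.linalg.inv(K)@np.array([uv[0],uv[1],1.]);return M[:3,3],M[:3,:3]@(d*[1,-1,-1])
def plane(uv,z,K,M):
    o,d=ray(uv,K,M);return o+d*(z-o[2])/d[2]
def proj(P,K,M):
    p=np.linalg.inv(M)@np.append(P,1);q=K@(p[:3]*[1,-1,-1]);return q[:2]/q[2]
def move(pos,yaw,st):
    "slide and dr to bring tool to pos, pointing down, tool x at yaw (rad)"
    A=R.from_quat(st["ee_rot"]);B=R.from_euler('z',yaw)*R.from_euler('x',np.pi)
    print("slide",A.inv().apply(np.array(pos)-st["position"]),"dr",np.rad2deg((A.inv()*B).as_rotvec())/8)
E
python3 - <<'E'
from h import *
K,M=cam("top")
for n,uv,z in[("carrier",(220,236),20),("cover",(289,235),4),("carrFL",(198,244),10),("FR",(236,254),10),("covTL",(270,219),4),("covTR",(311,222),4)]: print(n,plane(uv,z,K,M))
s=arm.read_state()
move([480,100,250],0,s)
E
```

```text
carrier [515.37 223.38  20.  ]
cover [528.47 -23.37   4.  ]
carrFL [485.53 301.44  10.  ]
FR [453.87 164.3   10.  ]
covTL [585.12  47.29   4.  ]
covTR [ 578.66 -102.66    4.  ]
slide [436.05 400.23 -18.81] dr [ 0.01  0.   -1.93]
```

>>> {"api": "step_arm", "payload": {
  "motion": [
    {"dr": [0,0,-0.3],"slide": [50,46,-3],"jaw": 0},
    {"dr": [0,0,-0.6],"slide": [95,88,-5],"jaw": 0},
    {"dr": [0,0,-0.9],"slide": [140,129,-7],"jaw": 0},
    {"dr": [0,0,-1.2],"slide": [185,171,-9],"jaw": 0},
    {"dr": [0,0,-1.5],"slide": [230,212,-11],"jaw": 0},
    {"dr": [0,0,-1.8],"slide": [275,253,-13],"jaw": 0},
    {"dr": [0,0,-1.93],"slide": [320,295,-15],"jaw": 0},
    {"dr": [0,0,-1.93],"slide": [365,336,-17],"jaw": 0}
  ]
}}

```text
clock: 1.15
position: [429.4, 179.4, 248.5]
ee_rot: [1.0, 0.0, 0.0, -0.0]
contact_force: [0.9, 0.9, 0.4]
gripper_width: 0.1
grasp_force: 0.0
```

>>> {"api": "step_arm", "payload": {
  "motion": [
    {"dr": [0,0,0],"slide": [22,-18,0],"jaw": 0},
    {"dr": [0,0,0],"slide": [42,46,0],"jaw": 0},
    {"dr": [0,0,0],"slide": [42,46,0],"jaw": 0},
    {"dr": [0,0,0],"slide": [42,46,0],"jaw": 0},
    {"dr": [0,0,0],"slide": [42,46,0],"jaw": 0},
    {"dr": [0,0,0],"slide": [42,46,0],"jaw": 0},
    {"dr": [0,0,0],"slide": [42,46,0],"jaw": 0},
    {"dr": [0,0,0],"slide": [42,46,0],"jaw": 0}
  ]
}}

```text
clock: 2.15
position: [470.7, 135.6, 248.3]
ee_rot: [1.0, 0.0, 0.0, -0.0]
contact_force: [-0.1, 0.5, 0.4]
gripper_width: 0.3
grasp_force: 0.0
```

Run:
```python
from h import *
s=arm.read_state();print(s["clock"],s["position"],s["ee_rot"],s["gripper_width"],s["contact_force"])
i=optics.get_image("wrist");cv2.imwrite("pics/w1.png",i);np.save("w1.npy",np.r_[s["position"],s["ee_rot"]])
```

```text
2.15 [470.67 135.6  248.34] [ 1.  0.  0. -0.] 0.31717562131656923 [-0.1   0.54  0.44]
```

View pics/w1.png

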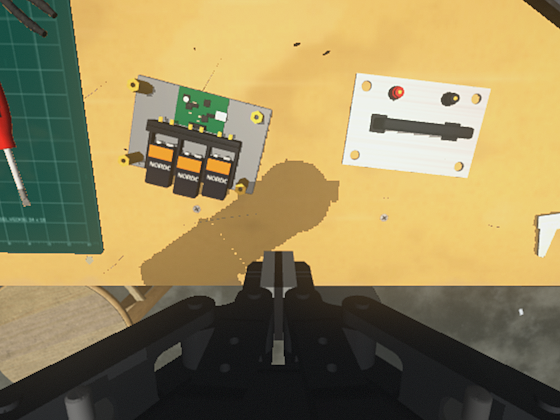

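Run:
```python
import cv2,numpy as np
i=cv2.imread("pics/w1.png")
a=cv2.resize(i[65:205,110:280],None,fx=4,fy=4,interpolation=cv2.INTER_CUBIC)
cv2.imwrite("pics/w1c.png",a)
hsv=cv2.cvtColor(i,cv2.COLOR_BGR2HSV)
for p in[(134,86),(257,117),(126,158),(241,187),(210,130)]: print(p,[hsv[p[1]+d,p[0]+e].tolist() for d in(-3,0,3) for e in (-3,0,3)])
m=((hsv[...,1]<60)&(hsv[...,2]>170)).astype(np.uint8);m[:,:335]=0;m[:,500:]=0;m[:60]=0;m[190:]=0
cs,h=cv2.findContours(m,cv2.RETR_CCOMP,cv2.CHAIN_APPROX_NONE)
for c,hh in zip(cs,h[0]):
    if cv2.contourArea(c)>8: M=cv2.moments(c);print(cv2.contourArea(c),M["m10"]/M["m00"],M["m01"]/M["m00"],hh[3],cv2.minAreaRect(c))
```

```text
(134, 86) [[19, 158, 105], [20, 170, 185], [24, 163, 250], [21, 166, 169], [22, 161, 147], [25, 160, 250], [24, 164, 239], [25, 160, 244], [22, 167, 229]]
(257, 117) [[28, 155, 236], [26, 159, 233], [27, 159, 243], [22, 157, 153], [123, 22, 114], [29, 150, 246], [28, 152, 244], [28, 155, 248], [28, 154, 247]]
(126, 158) [[24, 162, 241], [19, 156, 88], [20, 161, 103], [20, 172, 211], [23, 167, 249], [20, 163, 116], [18, 144, 85], [24, 164, 241], [19, 151, 105]]
(241, 187) [[23, 168, 203], [24, 164, 240], [17, 145, 88], [19, 172, 163], [18, 140, 140], [20, 172, 182], [19, 165, 142], [19, 166, 100], [19, 175, 191]]
(210, 130) [[69, 148, 143], [68, 139, 136], [68, 142, 135], [67, 151, 115], [68, 148, 134], [69, 144, 135], [18, 92, 47], [9, 23, 142], [52, 38, 121]]
11823.5 413.7051211570178 124.93524196163008 -1 ((415.8873596191406, 125.95733642578125), (138.80738830566406, 92.59668731689453), 6.709836959838867)
82.0 458.4390243902439 166.02439024390245 0 ((458.50006103515625, 165.99996948242188), (9.192387580871582, 10.60660171508789), 45.0)
79.0 354.1940928270042 154.41772151898735 0 ((354.0, 154.50001525878906), (9.192387580871582, 10.60660171508789), 45.0)
1585.5 419.99190581309784 127.56659308314936 0 ((421.2363586425781, 127.92567443847656), (105.54513549804688, 20.09784698486328), 6.499346733093262)
95.5 475.69982547993015 98.326352530541 0 ((475.75006103515625, 98.2500228881836), (9.899495124816895, 12.020814895629883), 45.0)
226.0 449.3879056047197 98.59734513274336 0 ((450.0, 98.5), (20.0, 15.0), 0.0)
197.5 395.4616033755274 92.37468354430379 0 ((395.25006103515625, 92.24999237060547), (14.849241256713867, 16.970561981201172), 45.0)
99.0 366.10942760942754 85.47979797979798 0 ((366.5, 85.5), (11.0, 11.0), 0.0)
```

View pics/w1c.png

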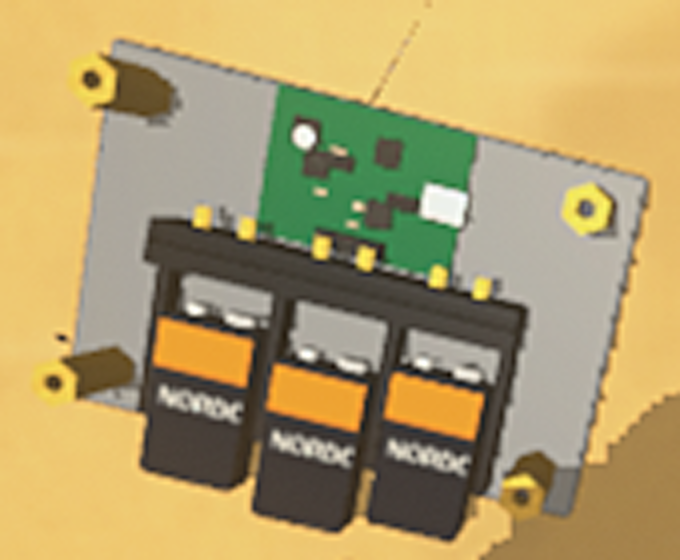

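```bash
cat >> h.py <<'E'
LOC=np.array([[-38,62],[-38,-62],[38,62],[38,-62]],float)
def rigid(loc,P):
    """2D pose of points: centre, yaw, residuals"""
    a=loc-loc.mean(0);b=P-P.mean(0)
    yaw=np.arctan2((a[:,0]*b[:,1]-a[:,1]*b[:,0]).sum(),(a*b).sum())
    Rm=np.array([[np.cos(yaw),-np.sin(yaw)],[np.sin(yaw),np.cos(yaw)]])
    c=P.mean(0)-Rm@loc.mean(0)
    return c,yaw,P-(c+loc@Rm.T)
E
python3 - <<'E'
from h import *
w=np.load("w1.npy");s={"position":w[:3],"ee_rot":w[3:]}
K,M=cam("wrist",s)
po=[(122.9,160.1),(239.9,188.4),(132.6,84.4),(256.1,116.9)]
ho=[(354.2,154.4),(458.4,166),(366.1,85.5),(475.7,98.3)]
for n,pp,z in(("carrier",po,48),("cover",ho,3)):
    P=np.array([plane(p,z,K,M)[:2] for p in pp]);c,y,r=rigid(LOC,P);print(n,c,np.rad2deg(y));print(r)
    if n=="carrier":
        X=np.array([np.cos(y),np.sin(y)]);Y=np.array([-X[1],X[0]])
        for bp in((112+195*0,470),):pass
        for q in((192,478),(302,523),(417,530)):
            u=(q[0]/4-.4+110,q[1]/4-.4+65);p=plane(u,10,K,M)[:2]-c;print("batt outer end",p@X,p@Y)
        print("prepush",c-X*90); s=arm.read_state(); move([*(c-X*90),90],y,s)
E
```

```text
carrier [518.95 227.03] -14.143775379615212
[[ 0.03  0.01]
 [ 0.49  0.04]
 [-0.19 -0.2 ]
 [-0.33  0.15]]
batt outer end -64.85501672163129 35.30305002234228
batt outer end -70.33329862991978 1.710771020198831
batt outer end -64.09733958373403 -31.71559158728837
prepush [431.68 249.02]
slide [ -38.99 -113.54  158.34] dr [-0.   -0.    1.77]
cover [529.51 -18.89] -6.226796738841468
[[ 0.08  0.14]
 [ 0.02 -0.11]
 [-0.09 -0.04]
 [-0.01  0.01]]
```

>>> {"api": "step_arm", "payload": {
  "motion": [
    {"dr": [0,0,0.9],"slide": [-22,-58,30],"jaw": 50},
    {"dr": [0,0,1.77],"slide": [-44,-115,60],"jaw": 50},
    {"dr": [0,0,1.77],"slide": [-44,-115,110],"jaw": 50},
    {"dr": [0,0,1.77],"slide": [-44,-115,160],"jaw": 50},
    {"dr": [0,0,1.77],"slide": [-44,-115,200],"jaw": 50},
    {"dr": [0,0,1.77],"slide": [-44,-115,225],"jaw": 50},
    {"dr": [0,0,1.77],"slide": [-44,-115,233],"jaw": 50},
    {"dr": [0,0,1.77],"slide": [-44,-115,233],"jaw": 50}
  ]
}}

```text
clock: 3.2
position: [427.1, 250.5, 15.4]
ee_rot: [0.992, -0.123, 0.0, 0.0]
contact_force: [-0.0, -0.4, 0.8]
gripper_width: 49.6
grasp_force: 0.0
```

Run:
```python
from h import *
s=arm.read_state();print(s["position"],s["contact_force"],s["gripper_width"])
y=np.deg2rad(-14.14);X=np.array([np.cos(y),np.sin(y)]);Y=np.array([-X[1],X[0]])
p=s["position"][:2]-[518.95,227.03];print(p@X,p@Y)
i=optics.get_image("wrist");cv2.imwrite("pics/w2.png",i)
```

```text
[427.06 250.46  15.43] [-0.03 -0.41  0.79] 49.631736826844
-94.82530625197698 0.2681396815666018
```

View pics/w2.png

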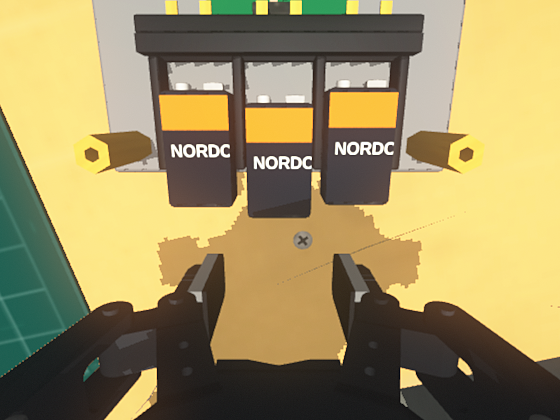

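>>> {"api": "step_arm", "payload": {
  "motion": [
    {"dr": [0,0,0],"slide": [6,0,0],"jaw": 50},
    {"dr": [0,0,0],"slide": [11,0,0],"jaw": 50},
    {"dr": [0,0,0],"slide": [15,0,0],"jaw": 50},
    {"dr": [0,0,0],"slide": [18,0,0],"jaw": 50},
    {"dr": [0,0,0],"slide": [21,0,0],"jaw": 50},
    {"dr": [0,0,0],"slide": [24,0,0],"jaw": 50},
    {"dr": [0,0,0],"slide": [27,0,0],"jaw": 50},
    {"dr": [0,0,0],"slide": [30,0,0],"jaw": 50}
  ]
}}

```text
clock: 4.25
position: [456.0, 242.8, 15.3]
ee_rot: [0.992, -0.123, -0.0, 0.0]
contact_force: [-0.2, 0.7, 1.3]
gripper_width: 49.7
grasp_force: 0.3
```

>>> {"api": "step_arm", "payload": {
  "motion": [
    {"dr": [0,0,0],"slide": [0.5,0,0],"jaw": 50},
    {"dr": [0,0,0],"slide": [1,0,0],"jaw": 50},
    {"dr": [0,0,0],"slide": [1.5,0,0],"jaw": 50},
    {"dr": [0,0,0],"slide": [2,0,0],"jaw": 50},
    {"dr": [0,0,0],"slide": [2.5,0,0],"jaw": 50},
    {"dr": [0,0,0],"slide": [3,0,0],"jaw": 50},
    {"dr": [0,0,0],"slide": [3,0,0],"jaw": 50},
    {"dr": [0,0,0],"slide": [3,0,0],"jaw": 50}
  ]
}}

```text
clock: 5.25
position: [458.9, 242.2, 15.4]
ee_rot: [0.992, -0.123, 0.0, -0.0]
contact_force: [-0.8, -0.9, -0.2]
gripper_width: 49.9
grasp_force: 0.0
```

>>> {"api": "step_arm", "payload": {
  "motion": [
    {"dr": [0,0,0],"slide": [0.3,0,0],"jaw": 50},
    {"dr": [0,0,0],"slide": [0.6,0,0],"jaw": 50},
    {"dr": [0,0,0],"slide": [0.9,0,0],"jaw": 50},
    {"dr": [0,0,0],"slide": [1.2,0,0],"jaw": 50},
    {"dr": [0,0,0],"slide": [1.5,0,0],"jaw": 50},
    {"dr": [0,0,0],"slide": [1.5,0,0],"jaw": 50},
    {"dr": [0,0,0],"slide": [1.5,0,0],"jaw": 50},
    {"dr": [0,0,0],"slide": [1.5,0,0],"jaw": 50}
  ]
}}

```text
clock: 6.25
position: [460.1, 241.8, 15.3]
ee_rot: [0.992, -0.123, -0.0, 0.0]
contact_force: [-2.7, 1.3, 1.4]
gripper_width: 49.9
grasp_force: 1.7
```

Run:
```python
from h import *
s=arm.read_state();print(s["position"],s["contact_force"],s["gripper_width"])
i=optics.get_image("wrist");cv2.imwrite("pics/w3.png",i)
```

```text
[460.06 241.8   15.32] [-2.72  1.32  1.36] 49.88284589787381
```

View pics/w3.png

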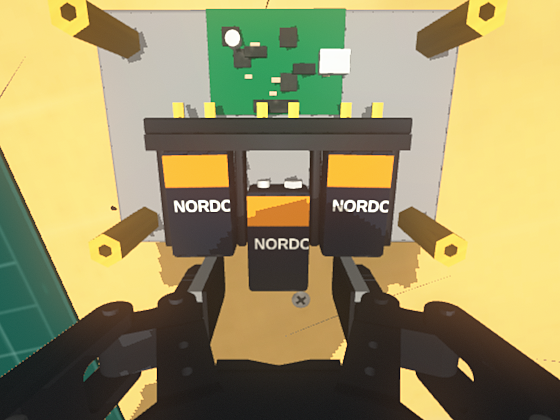

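>>> {"api": "step_arm", "payload": {
  "motion": [
    {"dr": [0,0,0],"slide": [0.3,0,0],"jaw": 50},
    {"dr": [0,0,0],"slide": [0.6,0,0],"jaw": 50},
    {"dr": [0,0,0],"slide": [0.9,0,0],"jaw": 50},
    {"dr": [0,0,0],"slide": [0.9,0,0],"jaw": 50},
    {"dr": [0,0,0],"slide": [0.9,0,0],"jaw": 50},
    {"dr": [0,0,0],"slide": [0.9,0,0],"jaw": 50},
    {"dr": [0,0,0],"slide": [0.9,0,0],"jaw": 50},
    {"dr": [0,0,0],"slide": [0.9,0,0],"jaw": 50}
  ]
}}

```text
clock: 7.3
position: [460.1, 241.6, 15.3]
ee_rot: [0.992, -0.123, -0.001, 0.0]
contact_force: [-6.9, 3.9, 4.5]
gripper_width: 49.8
grasp_force: 3.9
```

>>> {"api": "step_arm", "payload": {
  "motion": [
    {"dr": [0,0,0],"slide": [0.5,0,0],"jaw": 50},
    {"dr": [0,0,0],"slide": [1,0,0],"jaw": 50},
    {"dr": [0,0,0],"slide": [1,0,0],"jaw": 50},
    {"dr": [0,0,0],"slide": [-5,0,0],"jaw": 50},
    {"dr": [0,0,0],"slide": [-20,0,0],"jaw": 50},
    {"dr": [0,0,0],"slide": [-37,0,0],"jaw": 50},
    {"dr": [0,0,0],"slide": [-37,0,0],"jaw": 10},
    {"dr": [0,0,0],"slide": [-37,0,0],"jaw": 0}
  ]
}}

```text
clock: 8.3
position: [425.3, 251.0, 15.5]
ee_rot: [0.992, -0.123, 0.0, -0.0]
contact_force: [0.2, -0.0, -0.1]
gripper_width: 13.8
grasp_force: 0.0
```

>>> {"api": "step_arm", "payload": {
  "motion": [
    {"dr": [0,0,0],"slide": [0,0,0],"jaw": 0},
    {"dr": [0,0,0],"slide": [0,0,0],"jaw": 0},
    {"dr": [0,0,0],"slide": [4,0,0],"jaw": 0},
    {"dr": [0,0,0],"slide": [8,0,0],"jaw": 0},
    {"dr": [0,0,0],"slide": [12,0,0],"jaw": 0},
    {"dr": [0,0,0],"slide": [16,0,0],"jaw": 0},
    {"dr": [0,0,0],"slide": [20,0,0],"jaw": 0},
    {"dr": [0,0,0],"slide": [24,0,0],"jaw": 0}
  ]
}}

```text
clock: 9.3
position: [448.8, 244.7, 15.3]
ee_rot: [0.992, -0.123, -0.0, 0.0]
contact_force: [-0.4, 0.5, 0.1]
gripper_width: 0.3
grasp_force: 0.1
```

>>> {"api": "step_arm", "payload": {
  "motion": [
    {"dr": [0,0,0],"slide": [2,0,0],"jaw": 0},
    {"dr": [0,0,0],"slide": [4,0,0],"jaw": 0},
    {"dr": [0,0,0],"slide": [6,0,0],"jaw": 0},
    {"dr": [0,0,0],"slide": [8,0,0],"jaw": 0},
    {"dr": [0,0,0],"slide": [9,0,0],"jaw": 0},
    {"dr": [0,0,0],"slide": [9.5,0,0],"jaw": 0},
    {"dr": [0,0,0],"slide": [10,0,0],"jaw": 0},
    {"dr": [0,0,0],"slide": [10,0,0],"jaw": 0}
  ]
}}

```text
clock: 10.3
position: [458.3, 242.3, 15.3]
ee_rot: [0.992, -0.123, 0.0, -0.0]
contact_force: [-0.5, -0.1, 0.4]
gripper_width: -0.0
grasp_force: 0.0
```

Target is x≈460.1; a little over 2 mm more.

>>> {"api": "step_arm", "payload": {
  "motion": [
    {"dr": [0,0,0],"slide": [0.5,0,0],"jaw": 0},
    {"dr": [0,0,0],"slide": [1,0,0],"jaw": 0},
    {"dr": [0,0,0],"slide": [1.5,0,0],"jaw": 0},
    {"dr": [0,0,0],"slide": [2,0,0],"jaw": 0},
    {"dr": [0,0,0],"slide": [2.5,0,0],"jaw": 0},
    {"dr": [0,0,0],"slide": [2.8,0,0],"jaw": 0},
    {"dr": [0,0,0],"slide": [2.8,0,0],"jaw": 0},
    {"dr": [0,0,0],"slide": [2.8,0,0],"jaw": 0}
  ]
}}

```text
clock: 11.3
position: [460.2, 241.7, 15.3]
ee_rot: [0.992, -0.123, -0.001, 0.0]
contact_force: [-4.1, 1.5, 2.9]
gripper_width: 0.4
grasp_force: 2.6
```

>>> {"api": "step_arm", "payload": {
  "motion": [
    {"dr": [0,0,0],"slide": [0.5,0,0],"jaw": 0},
    {"dr": [0,0,0],"slide": [1,0,0],"jaw": 0},
    {"dr": [0,0,0],"slide": [1,0,0],"jaw": 0},
    {"dr": [0,0,0],"slide": [-8,0,0],"jaw": 0},
    {"dr": [0,0,0],"slide": [-25,0,-20],"jaw": 0},
    {"dr": [0,0,0],"slide": [-40,0,-60],"jaw": 20},
    {"dr": [0,0,0],"slide": [-40,0,-110],"jaw": 40},
    {"dr": [0,0,0],"slide": [-40,0,-110],"jaw": 40}
  ]
}}

```text
clock: 12.3
position: [424.1, 253.5, 129.3]
ee_rot: [0.992, -0.123, 0.003, -0.004]
contact_force: [0.1, 0.6, 0.4]
gripper_width: 39.8
grasp_force: 0.0
```

Run:
```python
from h import *
s=arm.read_state();print(s["position"],s["joints"],s["contact_force"])
i=optics.get_image("wrist")
K,M=cam("wrist",s)
y=np.deg2rad(-14.14);X=np.array([np.cos(y),np.sin(y)]);Y=np.array([-X[1],X[0]])
c=np.array([518.95,227.03])
# reference marks: plate front edge at z10, flush battery end top edge at z28
j=i.copy()
for b in(32,0,-32):
    a=[tuple(int(round(v)) for v in proj([*(c-50*X+(b+d)*Y),28],K,M)) for d in(-13,13)];cv2.line(j,a[0],a[1],(0,255,0),1)
cv2.imwrite("pics/w4.png",np.vstack([cv2.resize(q[100:290,100:440],None,fx=1.55,fy=1.55) for q in(i,j)]))
yc=np.deg2rad(-6.23)
for k in(90,-90): move([529.5,-18.9,100],yc+np.deg2rad(k),s)
```

```text
[424.15 253.48 129.35] [ 0.87  0.26 -0.46  0.   -0.84  0.45] [0.07 0.63 0.39]
slide [168.41 238.72  28.27] dr [ -0.01  -0.08 -12.23]
slide [168.41 238.72  28.27] dr [-0.08  0.01 10.27]
```

View pics/w4.png

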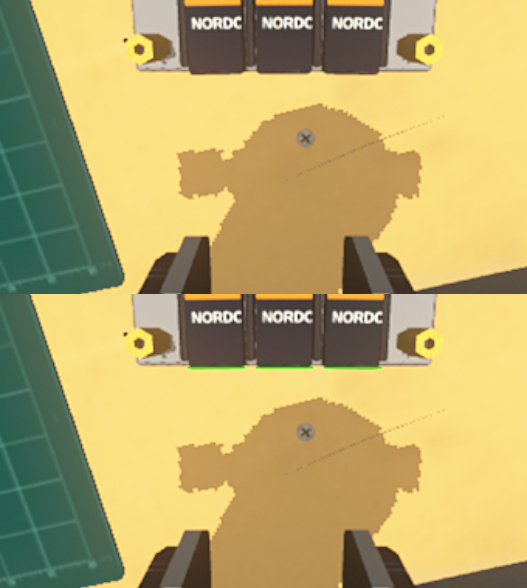

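>>> {"api": "step_arm", "payload": {
  "motion": [
    {"dr": [0,0,1.3],"slide": [20,30,0],"jaw": 36},
    {"dr": [0,0,2.6],"slide": [45,65,0],"jaw": 36},
    {"dr": [0,0,3.9],"slide": [70,100,4],"jaw": 36},
    {"dr": [0,0,5.2],"slide": [95,135,8],"jaw": 36},
    {"dr": [0,0,6.5],"slide": [120,170,12],"jaw": 36},
    {"dr": [-0.02,0.0,7.8],"slide": [145,205,18],"jaw": 36},
    {"dr": [-0.03,0.0,9.1],"slide": [168,238,22],"jaw": 36},
    {"dr": [-0.04,0.0,10.27],"slide": [168,239,25],"jaw": 36}
  ]
}}

```text
clock: 13.35
position: [526.0, -24.1, 98.1]
ee_rot: [-0.663, 0.748, 0.001, -0.004]
contact_force: [-0.8, 0.7, 0.5]
gripper_width: 35.8
grasp_force: 0.0
```

Run:
```python
from h import *
s=arm.read_state();print(s["position"],s["joints"])
i=optics.get_image("wrist");cv2.imwrite("pics/w5.png",i);np.save("w5.npy",np.r_[s["position"],s["ee_rot"]])
move([529.5,-18.9,17],np.deg2rad(-96.23),s)
K,M=cam("wrist",s)
m=(i.min(2)>150).astype(np.uint8)
cs,h=cv2.findContours(m,cv2.RETR_CCOMP,cv2.CHAIN_APPROX_NONE)
for c in cs:
    A=cv2.contourArea(c)
    if 80<A<2000: q=cv2.moments(c);print(A,q["m10"]/A,q["m01"]/A,plane((q["m10"]/A,q["m01"]/A),3,K,M))
```

```text
[526.   -24.1   98.08] [ 0.26  0.36 -0.41  0.   -0.81 -0.39]
slide [-5.97 -3.43 81.03] dr [ 0.05 -0.03 -0.08]
430.0 20.00426356589147 313.02480620155035 [743.12  33.59   3.  ]
230.0 217.15579710144925 137.4913043478261 [560.64 -84.69   3.  ]
369.0 8.501806684733513 56.111111111111114 [ 688.14 -153.      3.  ]
107.5 4.807751937984495 59.1875968992248 [ 691.18 -151.48    3.  ]
```

View pics/w5.png

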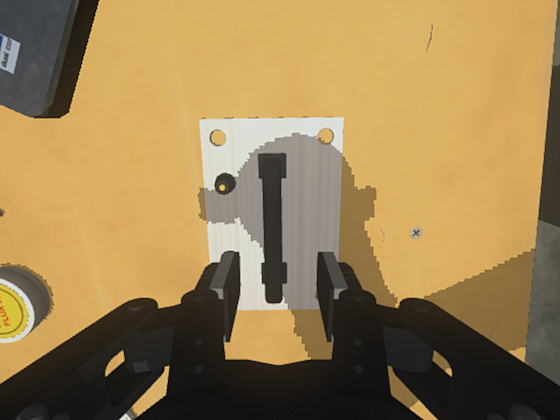

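>>> {"api": "step_arm", "payload": {
  "motion": [
    {"dr": [0.05,-0.03,-0.08],"slide": [-3,-2,10],"jaw": 36},
    {"dr": [0.05,-0.03,-0.08],"slide": [-6,-3.5,20],"jaw": 36},
    {"dr": [0.05,-0.03,-0.08],"slide": [-6,-3.5,30],"jaw": 36},
    {"dr": [0.05,-0.03,-0.08],"slide": [-6,-3.5,45],"jaw": 36},
    {"dr": [0.05,-0.03,-0.08],"slide": [-6,-3.5,60],"jaw": 36},
    {"dr": [0.05,-0.03,-0.08],"slide": [-6,-3.5,72],"jaw": 36},
    {"dr": [0.05,-0.03,-0.08],"slide": [-6,-3.5,81],"jaw": 36},
    {"dr": [0.05,-0.03,-0.08],"slide": [-6,-3.5,81],"jaw": 36}
  ]
}}

```text
clock: 14.4
position: [529.9, -16.3, 18.5]
ee_rot: [-0.671, 0.741, -0.001, 0.001]
contact_force: [0.1, 0.3, -1.1]
gripper_width: 36.3
grasp_force: 0.0
```

Run:
```python
from h import *
s=arm.read_state();print(s["position"],s["contact_force"]); move([529.5,-18.9,17],np.deg2rad(-96.23),s)
```

```text
[529.88 -16.28  18.48] [ 0.12  0.3  -1.12]
slide [2.64 0.12 1.48] dr [-0.01  0.    0.07]
```

>>> {"api": "step_arm", "payload": {
  "motion": [
    {"dr": [0,0,0.07],"slide": [2.6,0.1,1.5],"jaw": 36},
    {"dr": [0,0,0.07],"slide": [2.6,0.1,1.5],"jaw": 36},
    {"dr": [0,0,0.07],"slide": [2.6,0.1,1.5],"jaw": 20},
    {"dr": [0,0,0.07],"slide": [2.6,0.1,1.5],"jaw": 8},
    {"dr": [0,0,0.07],"slide": [2.6,0.1,1.5],"jaw": 2},
    {"dr": [0,0,0.07],"slide": [2.6,0.1,1.5],"jaw": 2},
    {"dr": [0,0,0.07],"slide": [2.6,0.1,1.5],"jaw": 2},
    {"dr": [0,0,0.07],"slide": [2.6,0.1,1.5],"jaw": 2}
  ]
}}

```text
clock: 15.4
position: [530.2, -18.6, 18.3]
ee_rot: [-0.668, 0.745, -0.001, 0.002]
contact_force: [-1.2, 0.6, 5.9]
gripper_width: 10.9
grasp_force: 59.5
```

>>> {"api": "step_arm", "payload": {
  "motion": [
    {"dr": [0,0,0],"slide": [0,0,-4],"jaw": 2},
    {"dr": [0,0,0],"slide": [0,0,-10],"jaw": 2},
    {"dr": [0,0,0],"slide": [0,0,-25],"jaw": 2},
    {"dr": [0,0,0],"slide": [0,0,-45],"jaw": 2},
    {"dr": [0,0,0],"slide": [0,0,-65],"jaw": 2},
    {"dr": [0,0,0],"slide": [0,0,-80],"jaw": 2},
    {"dr": [0,0,0],"slide": [0,0,-90],"jaw": 2},
    {"dr": [0,0,0],"slide": [0,0,-90],"jaw": 2}
  ]
}}

```text
clock: 16.4
position: [530.0, -18.6, 108.5]
ee_rot: [-0.667, 0.745, -0.001, 0.002]
contact_force: [-0.6, -0.4, -3.3]
gripper_width: 10.9
grasp_force: 58.6
```

Run:
```python
from h import *
s=arm.read_state();print(s["position"],s["contact_force"],s["gripper_width"],s["grasp_force"]); 
move([518.95,227.03,106],np.deg2rad(-104.14),s)
i=optics.get_image("wrist");cv2.imwrite("pics/w6.png",i);np.save("w6.npy",np.r_[s["position"],s["ee_rot"]])
```

```text
[530.   -18.63 108.5 ] [-0.57 -0.38 -3.26] 10.894391230759428 58.59354794025421
slide [-242.99   37.78    2.69] dr [-0.03  0.01  0.98]
```

View pics/w6.png

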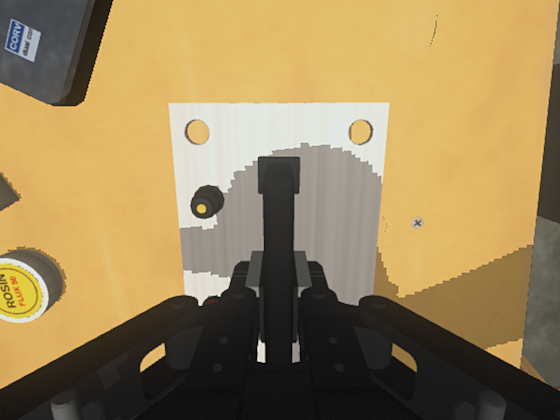

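>>> {"api": "step_arm", "payload": {
  "motion": [
    {"dr": [0,0,0.1],"slide": [-20,3,0],"jaw": 2},
    {"dr": [0,0,0.3],"slide": [-60,9,0],"jaw": 2},
    {"dr": [0,0,0.5],"slide": [-105,16,0],"jaw": 2},
    {"dr": [0,0,0.7],"slide": [-150,24,0],"jaw": 2},
    {"dr": [-0.03,0.01,0.9],"slide": [-190,30,0],"jaw": 2},
    {"dr": [-0.03,0.01,0.98],"slide": [-220,34,0],"jaw": 2},
    {"dr": [-0.03,0.01,0.98],"slide": [-238,37,0],"jaw": 2},
    {"dr": [-0.03,0.01,0.98],"slide": [-243,38,0],"jaw": 2}
  ]
}}

```text
clock: 17.45
position: [518.0, 227.4, 107.1]
ee_rot: [-0.615, 0.788, 0.0, -0.001]
contact_force: [0.2, -0.6, -2.4]
gripper_width: 10.7
grasp_force: 58.6
```

```bash
cat >> h.py <<'E'
def holes(i,lo=120):
    "centres of the hole-like gaps in the bright plate"
    m=((i.min(2)>lo)).astype(np.uint8);cs,h=cv2.findContours(m,cv2.RETR_CCOMP,cv2.CHAIN_APPROX_NONE)
    out=[]
    for c,hh in zip(cs,h[0]):
        A=cv2.contourArea(c)
        if hh[3]>=0 and 200<A<1500: (x,y),(a,b),t=cv2.fitEllipse(c);out.append((x,y,a,b))
    return out
E
python3 - <<'E'
from h import *
w=np.load("w6.npy");s0={"position":w[:3],"ee_rot":w[3:]}
print("w6",holes(cv2.imread("pics/w6.png")))
s=arm.read_state();print(s["position"],s["contact_force"],s["gripper_width"])
move([518.95,227.03,106],np.deg2rad(-104.14),s)
i=optics.get_image("wrist");cv2.imwrite("pics/w7.png",i);np.save("w7.npy",np.r_[s["position"],s["ee_rot"]])
print("w7",holes(i))
for st,pic in((s0,cv2.imread("pics/w6.png")),(s,i)):
    K,M=cam("wrist",st)
    T=R.from_quat(st["ee_rot"])
    for h in holes(pic):
        p=plane(h[:2],st["position"][2]-18.3+4,K,M);print(p,"tool",T.inv().apply(p-st["position"]))
E
```

```text
w6 [(206.9475555419922, 201.42425537109375, 31.578472137451172, 37.33565902709961), (360.2972717285156, 131.762939453125, 23.96326446533203, 25.6248836517334), (195.60919189453125, 131.85804748535156, 22.505876541137695, 24.38925552368164)]
[517.95 227.37 107.11] [ 0.24 -0.57 -2.42] 10.717003743720563
slide [ 0.08 -1.05  1.11] dr [ 0.02 -0.01  0.01]
w7 [(206.96534729003906, 201.42318725585938, 31.861787796020508, 37.325584411621094), (360.2896728515625, 131.73187255859375, 23.769264221191406, 25.569000244140625), (196.63165283203125, 131.57308959960938, 23.44703483581543, 25.708099365234375)]
[560.94 -51.47  94.2 ] tool [ 29.29 -34.27  14.41]
[484.96 -76.54  94.2 ] tool [62.5  38.52 14.03]
[560.61 -84.79  94.2 ] tool [ 62.45 -37.57  14.38]
[544.01 190.59  92.81] tool [ 29.33 -34.23  14.27]
[465.28 176.1   92.81] tool [62.49 38.63 14.49]
[538.71 157.64  92.81] tool [ 62.58 -37.08  14.32]
```

View pics/w7.png

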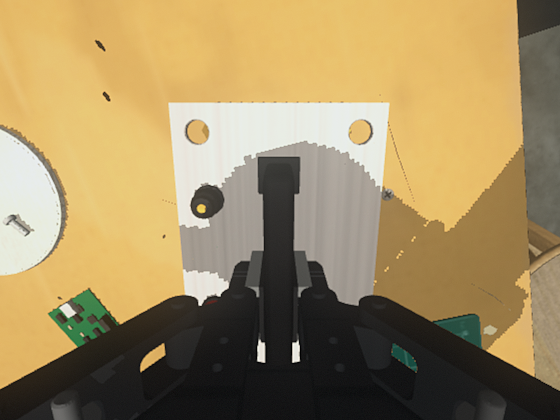

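>>> {"api": "step_arm", "payload": {
  "motion": [
    {"dr": [0.02,-0.01,0.01],"slide": [-0.4,-1.5,3],"jaw": 2},
    {"dr": [0.02,-0.01,0.01],"slide": [-0.4,-1.5,7],"jaw": 2},
    {"dr": [0.02,-0.01,0.01],"slide": [-0.4,-1.5,12],"jaw": 2},
    {"dr": [0.02,-0.01,0.01],"slide": [-0.4,-1.5,17],"jaw": 2},
    {"dr": [0.02,-0.01,0.01],"slide": [-0.4,-1.5,22],"jaw": 2},
    {"dr": [0.02,-0.01,0.01],"slide": [-0.4,-1.5,26],"jaw": 2},
    {"dr": [0.02,-0.01,0.01],"slide": [-0.4,-1.5,28],"jaw": 2},
    {"dr": [0.02,-0.01,0.01],"slide": [-0.4,-1.5,28],"jaw": 2}
  ]
}}

```text
clock: 18.5
position: [519.9, 227.0, 79.7]
ee_rot: [-0.614, 0.789, -0.0, 0.001]
contact_force: [-0.4, 1.0, -2.9]
gripper_width: 10.7
grasp_force: 58.6
```

Run:
```python
from h import *
s=arm.read_state();print(s["position"],s["contact_force"],s["gripper_width"])
move([518.95,227.03,76.3],np.deg2rad(-104.14),s)
i=optics.get_image("wrist");np.save("w8.npy",np.r_[s["position"],s["ee_rot"]]);cv2.imwrite("pics/w8.png",i)
K,M=cam("wrist",s);y=np.deg2rad(-14.14);Q=np.array([[np.cos(y),-np.sin(y)],[np.sin(y),np.cos(y)]])
for h in holes(i): print(h[:2],plane(h[:2],s["position"][2]-14.3,K,M))
for l in LOC[[3,1]]: 
    p=Q@l+[518.95,227.03];print("post",p,proj([*p,48],K,M))
cr=lambda x:cv2.resize(i[105:160,x-30:x+30],None,fx=6,fy=6,interpolation=cv2.INTER_CUBIC)
t=optics.get_image("scene");cv2.imwrite("pics/s8full.png",t)
p=proj([519,227,50],*cam("scene"));u,v=p.astype(int);print(u,v)
sc=cv2.resize(t[v-45:v+45,u-50:u+50],(720,648)) if False else cv2.resize(t[max(v-40,0):v+25,u-60:u+60],(720,260),interpolation=cv2.INTER_CUBIC)
cv2.imwrite("pics/w8c.png",np.vstack([np.hstack([cr(196),cr(360)]),sc]))
```

```text
[519.87 227.02  79.74] [-0.4   0.96 -2.93] 10.744257311369351
slide [0.21 0.9  3.44] dr [-0.01  0.01 -0.  ]
(206.99609375, 201.36749267578125) [545.89 190.19  65.44]
(360.1932373046875, 131.5635986328125) [467.23 175.77  65.44]
(196.515869140625, 131.8089141845703) [540.6  157.35  65.44]
post [540.65 157.63] [204.73 131.05]
post [466.96 176.19] [352.77 130.94]
253 245
```

View pics/w8c.png

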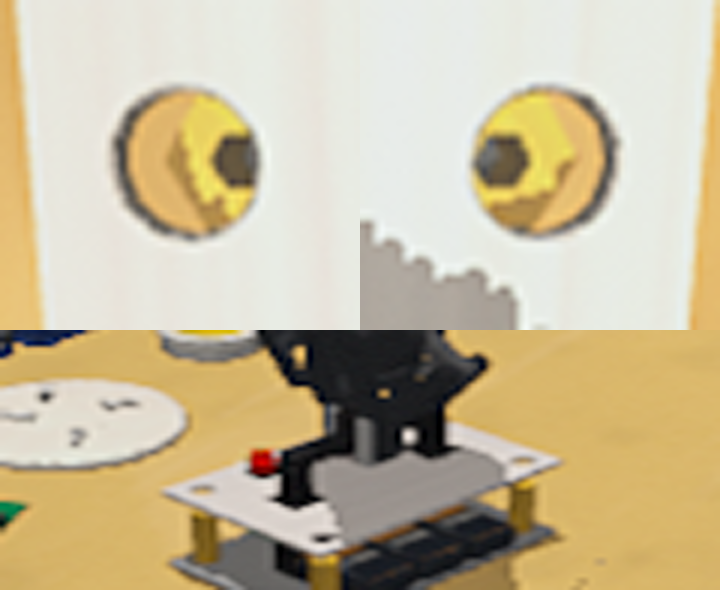

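Run:
```python
from h import *
w=np.load("w8.npy");s={"position":w[:3],"ee_rot":w[3:]};K,M=cam("wrist",s);T=R.from_quat(w[3:])
t=lambda uv,z:T.inv().apply(plane(uv,z,K,M)-w[:3])
zt=w[2]-14.3
for n,h,p in(("4",(196.5,131.8),(206.1,131.6)),("2",(360.2,131.56),(353.4,131.6))): print(n,t(h,zt),t(p,48),t(p,48)-t(h,zt))
# far corners/edge: plate edge for tilt
i=cv2.imread("pics/w8.png");m=((i.min(2)>120)).astype(np.uint8)
for u in(185,230,320,370):
    v=np.where(m[80:130,u])[0];print(u,80+v[0],t((u,80+v[0]),zt))
```

```text
4 [ 62.48 -37.14  14.31] [ 61.94 -36.41  31.75] [-0.55  0.73 17.44]
2 [62.58 38.51 14.19] [61.93 39.25 31.63] [-0.65  0.74 17.44]
185 102 [ 75.58 -41.46  14.3 ]
230 102 [ 75.57 -21.13  14.27]
320 102 [75.56 19.5  14.21]
370 102 [75.56 42.06 14.17]
```

>>> {"api": "step_arm", "payload": {
  "motion": [
    {"dr": [0,0,0],"slide": [-0.6,0.7,1],"jaw": 2},
    {"dr": [0,0,0],"slide": [-0.6,0.7,2],"jaw": 2},
    {"dr": [0,0,0],"slide": [-0.6,0.7,3],"jaw": 2},
    {"dr": [0,0,0],"slide": [-0.6,0.7,3.4],"jaw": 2},
    {"dr": [0,0,0],"slide": [-0.6,0.7,3.4],"jaw": 2},
    {"dr": [0,0,0],"slide": [-0.6,0.7,3.4],"jaw": 2},
    {"dr": [0,0,0],"slide": [-0.6,0.7,3.4],"jaw": 2},
    {"dr": [0,0,0],"slide": [-0.6,0.7,3.4],"jaw": 2}
  ]
}}

```text
clock: 19.6
position: [519.4, 227.7, 76.5]
ee_rot: [-0.614, 0.789, -0.0, 0.001]
contact_force: [-0.8, 0.0, -3.3]
gripper_width: 10.4
grasp_force: 58.6
```

Run:
```python
from h import *
s=arm.read_state();print(s["clock"],s["position"],s["contact_force"],s["gripper_width"])
move([518.95,227.03,76.3],np.deg2rad(-104.14),s)
i=optics.get_image("wrist");cv2.imwrite("pics/w9.png",i);t=optics.get_image("scene");cv2.imwrite("pics/s9.png",t)
np.save("w9.npy",np.r_[s["position"],s["ee_rot"]])
print(holes(i))
cr=lambda x:cv2.resize(i[105:160,x-30:x+30],(360,240),interpolation=cv2.INTER_CUBIC)
sc=cv2.resize(t[205:275,193:313],(720,350)[:2] if False else (600,350),interpolation=cv2.INTER_CUBIC)
cv2.imwrite("pics/w9c.png",np.vstack([np.hstack([cr(196),cr(360)]),np.hstack([sc,np.zeros((350,120,3),np.uint8)])]))
```

```text
19.6 [519.41 227.75  76.51] [-0.77  0.05 -3.3 ] 10.416947988758459
slide [0.81 0.27 0.21] dr [-0.01  0.01 -0.  ]
[(207.0017547607422, 201.2126922607422, 32.11045837402344, 37.4941520690918), (360.3233947753906, 131.58506774902344, 23.956432342529297, 25.562999725341797), (196.3143768310547, 131.67755126953125, 23.944847106933594, 25.54867935180664)]
```

View pics/w9c.png

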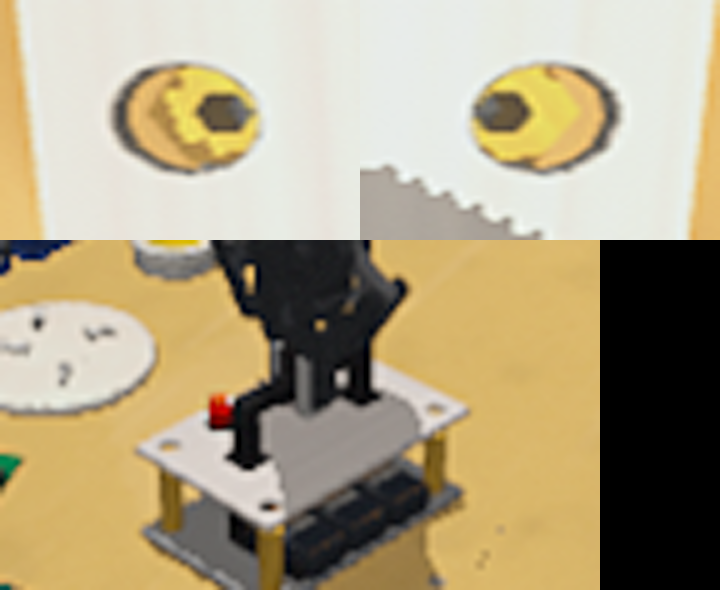

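Run:
```python
from h import *
w=np.load("w9.npy");s={"position":w[:3],"ee_rot":w[3:]};K,M=cam("wrist",s);T=R.from_quat(w[3:])
t=lambda uv,z:T.inv().apply(plane(uv,z,K,M)-w[:3])
zt=w[2]-14.3
i=cv2.imread("pics/w9.png");P=[]
for x0,h in((200,(196.3,131.65)),(350,(360.3,131.6))):
    sub=i[118:146,x0-8:x0+12];m=(sub.max(2)<135).astype(np.uint8)
    n,l,st,ce=cv2.connectedComponentsWithStats(m);k=[(st[a,4],st[a,:4].tolist(),(ce[a]+[x0-8,118]).round(2)) for a in range(1,n) if st[a,4]>20];print(k)
for n,h,p in(("4",(196.3,131.65),(203,130.4)),("2",(360.3,131.6),(353.7,130.4))): print(n,t(p,48)-t(h,zt))
Ks,Ms=cam("scene");y=np.deg2rad(-14.14);Q=np.array([[np.cos(y),-np.sin(y)],[np.sin(y),np.cos(y)]]);c=np.array([518.95,227.03])
for k,uv in((0,(246.6,258.4)),(2,(227,245.8)),(3,(280.2,238.6))): print(k+1,uv,"exp",proj([*(Q@LOC[k]+c),62],Ks,Ms))
```

```text
[(np.int32(55), [7, 9, 9, 8], array([202.69, 130.4 ]))]
[(np.int32(62), [7, 8, 9, 9], array([353.18, 130.24]))]
4 [ 0.09 -0.02 14.21]
2 [ 0.07  0.09 14.21]
1 (246.6, 258.4) exp [246.4  257.44]
3 (227, 245.8) exp [226.28 245.49]
4 (280.2, 238.6) exp [259.61 227.8 ]
```

Run:
```python
from h import *
Ks,Ms=cam("scene");y=np.deg2rad(-14.14);Q=np.array([[np.cos(y),-np.sin(y)],[np.sin(y),np.cos(y)]]);c=np.array([518.95,227.03])
t=cv2.imread("pics/s9.png").astype(float);g=t.min(2)
for k in(0,1,2):
    e=proj([*(Q@LOC[k]+c),62],Ks,Ms);u,v=e.round().astype(int)
    sub=g[v-4:v+6,u-5:u+6];wt=np.clip(170-sub,0,None);yy,xx=np.mgrid[v-4:v+6,u-5:u+6]
    m=cv2.connectedComponentsWithStats((sub<150).astype(np.uint8))
    print(k+1,e,[(s[4],(ce+[u-5,v-4]).round(1)) for s,ce in zip(m[2][1:],m[3][1:])], "px/mm z",(proj([*(Q@LOC[k]+c),72],Ks,Ms)-e)/10)
```

```text
1 [246.4  257.44] [(np.int32(38), array([247.8, 258.9])), (np.int32(6), array([246.5, 257.7]))] px/mm z [-0.   -0.33]
2 [279.65 238.25] [(np.int32(16), array([282.9, 234.9])), (np.int32(8), array([275.4, 241.4])), (np.int32(4), array([279.5, 238.5])), (np.int32(17), array([282.9, 242. ]))] px/mm z [ 0.01 -0.31]
3 [226.28 245.49] [(np.int32(19), array([223.3, 242.1])), (np.int32(6), array([226.5, 245.7])), (np.int32(11), array([222.5, 249.3]))] px/mm z [-0.01 -0.32]
```

```bash
python3 -c "
from bench import arm
print(arm.job_done())"
```

```text
the job is handed in; nothing more can be done
None
```

The job is handed in at about 20 s on the clock: all three batteries are home in an even row flush with the carrier's front edge, and the arm is still holding the cover level about 10 mm above the posts, terminals at the contact-block end, with the two right-hand holes measured within about 0.1 mm of centre and the left two consistent with that in the scene view.

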